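Volume off and headphones hung up at the end of a recording

ROBOT

A 6-joint arm with a two-finger parallel gripper is mounted at the origin on the work surface. World frame = base frame: x ahead of the robot, y to its left, z up, the work surface at z = 0. Lengths are in m, angles in degrees, forces in N, time in s.
With the tool pointing down it reaches from about 0.35 to 0.85 m from the base axis. Payload 8.1 kg.
Tool frame: the origin (TCP) lies at the very end of the fingers, on their centre line; the grasp point (between the pads) lies 19 mm behind it (ctrl.grip_point_offset is the distance from the TCP to the grasp point, in m); z points along the fingers, y is the direction in which the jaws open and shut (so a half turn about z gives the same grasp; the last joint's range is limited). The gripper opens to 85 mm and grips with 20 to 120 N. Pads are 22 mm wide; open, the fingers measure 114 mm over their backs; the gripper's body (76 mm by 85 mm) begins 54 mm behind the grasp point. The pads swing forward as they close: fully open they stand 13 mm farther back than shut.
Start: joints at [69.305, 7.471, 85.268, -0, 87.261, -4.893], TCP at [0.163, 0.577, 0.231] pointing down, gripper open.
Joint ranges: [-169.43, 169.43], [-51.17, 129.36], [1.28, 143.12], [-76.62, 256.62], [0, 156.53], [-152.29, 152.29]. Speed limits (degrees/s): [136.94, 136.94, 159.86, 180, 180, 180].

INTERFACE

Orientations are given as [roll, pitch, yaw] about the fixed x, y, z axes, in that order (R = Rz(yaw) Ry(pitch) Rx(roll)).
In Python, from workcell import get_obs, eyes, ctrl gives the robot as it stands. The module is installed in compiled form; this text tells all that it offers.
- The arm moves only by the tool jog_arm, never from a script. Its argument "increments" is one flat list of numbers, 4 for each row, row after row: the shift along the world's x, y, z in units of 300 mm (1.0 is 300 mm), then the turn about the world's z in units of 0.5 rad (1.0 is 0.5 rad). In form: [x, y, z, twist, x, y, z, twist, ...]. A call has exactly 10 rows; each row is the pose to reach, as a shift and turn from the pose commanded when the call began; what a row does not reach only later rows make up. A row lasts 1/8 s, in which the tool goes at most 62.5 mm and 10.7 degrees, less where a joint would pass 70% of its speed; a pose out of reach is approached as far as the arm can. A call with a number of a shift or a turn outside -1 to 1 is refused whole. A call with a gripper value outside its range is refused whole. "hand" is the opening, from 0 (shut) to 1 (fully open), set as the call begins (left out, the last holds). The fingers move at their own pace and stop on an object; "force" is the grip in N (left out, the last holds). Time passes only in rows, so rows that repeat a pose let the fingers close, or fill a call up. It gives the time, the measured TCP pose, the force and the opening at its end, in the units of the state.
- get_obs(): the state, without advancing time (a new reading comes with each control period).
- eyes.read_camera(name): name is "side" or "top"; returns a dict with "frame" (480x640x3 uint8, red, green, blue), "fx", "fy", "cx", "cy" (pixels), "T" (4x4, takes a point from camera to world coordinates). Camera axes: x right, y up, looking along -z (the intrinsics and any distortion apply to the point x, -y, -z); pixel columns grow to the right and rows downward; lengths in m; the calibration is good to about 2 mm. A picture is of the moment at which its call begins. There is no depth.
- ctrl.finish_job(): hands the job in, once; it reports no verdict.
The state is a dict: "t": time; "joint_positions": joint angles; "dq": joint speeds; "tau": joint torques, N m; "ee_pos": TCP position; "orientation": TCP orientation; "contact_force": force on the tool from outside, world axes, zero at the start; "torque": the same for the moment, N m; "width": finger opening in m.
Only numpy, scipy, OpenCV 4.12 (cv2) and the standard library are available. Lean on these libraries where they do the work, as an engineer would, in place of code of your own. Each camera call takes 0.05 s, during which the arm holds its last target.

TASK

The recording is over: turn the large volume knob on the desktop controller anticlockwise all the way down to its off stop, and then hang the headphones up by the middle of their headband on the stand's saddle, one cup on each side of the post. Leave the two small knobs as they are set and everything else where it is.

Things in the scene. Friction and masses are not known exactly. Their poses are not given: they have to be found in the camera images.
- volume (a joint): turning angle of the volume knob, the large knob on the desktop volume controller (rad). 0 is fully anticlockwise, at the off stop; it grows clockwise seen from above, up to 5.24 at the other stop. It stands somewhere between 1.2 and 2.7 at the start. It turns with light steady drag (about 0.05 N m), stays where it is left, and both stops are firm: at the off stop it simply turns no further.
- volume_grip (a point): point on the volume knob's axis, 20 mm above the panel; z is the knob's axis, out of the panel (the panel slopes 12 degrees towards the controller's front, so the axis leans 12 degrees off vertical towards the front); x is along the black pointer line on the knob's top, and turns with the knob. The knob is a round aluminium cylinder 54 mm in diameter from 8 to 33 mm above the panel, on a black skirt 60 mm in diameter and 8 mm high.
- controller: desktop volume controller, a dark wedge-shaped box 224 mm wide (y), 166 mm deep (x) with a sloping top panel, 45 mm high at the front (-x) and 79 mm at the back; heavy, does not slide. Origin: middle of its underside. Volume knob right of the middle (axis at y = -30 mm), two small trim knobs (24 mm across, 17 mm high) at the left end (y = +72 mm), four flush keys along the back edge.
- trim_near_rim (a point): pointer mark on the rim of the small trim knob nearer the controller's front; moves when that knob is turned
- trim_far_rim (a point): pointer mark on the rim of the small trim knob nearer the controller's back; moves when that knob is turned
- headphones: black cordless headphones, about 0.28 kg, standing upright on their two squarish ear cups, 185 mm high, 187 mm wide over the cups (y), cups 82 mm deep (x). Origin: on the underside, midway between the cups; z up to the headband, y from cup to cup, x through the arch. The ear pads stand 100 mm apart. The padded crown of the headband is level underneath for 52 mm at its middle, 42 mm wide along x and 24 mm thick; it falls away at about 35 degrees on both sides.
- band_top (a point): middle of the top of the headband, 185 mm above the headphones' origin
- band_under (a point): middle of the underside of the headband, 161 mm above the headphones' origin
- stand: headphone stand: round steel foot 130 mm across and 10 mm high, round post 18 mm thick, and on it an arched saddle: 28 mm wide along x, 67 mm long along y (level for 42 mm in the middle, then sloping down 40 degrees both ways, so the headband drapes over it). Heavy, does not slide. Origin: middle of the foot's underside; z up. The headband goes across the saddle with the headphones' y along the stand's y (either way round), one cup on each side of the post.
- saddle_top (a point): middle of the top of the saddle, 220 mm above the desk; hung headphones have the middle of the headband's underside here. Freshly hung headphones sway for a second or two.
- spool_wide: navy ribbon spool with white flanges lying flat, 84 mm across, 30 mm high; origin: middle of its underside (bystander)
- spool_slim: yellow ribbon spool with white flanges lying flat, 76 mm across, 20 mm high; origin: middle of its underside (bystander)
- tumbler: lilac insulated tumbler with a side handle, 86 mm across, 197 mm high; origin: middle of its underside (bystander)
- glue_bottle: white bottle, 60 mm across, 170 mm high; origin: middle of its underside (bystander)
- tape: roll of masking tape lying flat, 84 mm across, 24 mm high; origin: middle of its underside (bystander)
- scissors: shut scissors lying flat, about 165 mm long, 9 mm high; origin near the pivot (bystander)
- notebook: closed pink notebook, 150 x 105 x 14 mm; origin: middle of its underside (bystander)

How it is judged (in metres and radians):
On the way, in this order (a step that is already met when the one before it is completed fails the run):
1. the volume knob is at its off stop (value of joint volume below 0.06 rad), for 0.2 s.
2. the headphones hang on the saddle (distance between band_under and saddle_top below 0.022 m and angle between headphones's own z axis and vertical below 0.25 rad and angle between the y axis of headphones and the y axis of stand, either way round below 0.3 rad), for 0.2 s.
At the end, for the whole second after the job is handed in: Volume knob within 0.06 rad of its off stop; headphones released, hanging on the saddle, at most swaying slightly (0.15 m/s, 1 rad/s), middle of the headband's underside within 22 mm of the middle of the saddle's top, upright within 0.25 rad, cup-to-cup line along the saddle within 0.3 rad (all of step 2 and value of joint volume below 0.06 rad and linear speed of headphones below 0.15 m/s and angular speed of headphones below 1 rad/s and contact force between headphones and the fingers below 0.1 N); the robot touches nothing.
It fails at once if a small trim knob is turned by more than about 20 degrees (distance of any of trim_near_rim, trim_far_rim from where it was at the start of the episode above 0.0042 m).
It fails at once if a bystander is moved by more than 30 mm (distance of any of spool_wide, spool_slim, tumbler, glue_bottle, tape, scissors, notebook from where it was at the start of the episode above 0.03 m).
It also fails if it takes over 72 s, if anything falls off the work surface, if the arm or the gripper's body presses on something with over 40 N, if the wrist force passes 120 N, or if a joint passes its speed limit or range.

## Working session

There is one attempt and no reset: what is moved stays moved. The work goes in short steps, Python scripts to look and compute and a tool call to move; the robot and the scene stay as the last step left them, time stands still between calls to the robot, and variables do not carry over. Pictures are saved under pics/ and viewed, and the job is handed in when it is done.

Besides the shell and the picture viewer there is one more tool, called after "Request:" as a command line: name --argument value ..., lists and objects as JSON in quotes. jog_arm: Moves the arm, as the interface text tells. Its arguments: {"type":"object","properties":{"increments":{"type":"array"},"hand":{"type":"number"},"force":{"type":"number"}},"required":["increments"]}

```bash
mkdir -p pics; cat > h.py <<'E'
import numpy as np,cv2
from workcell import get_obs,eyes,ctrl
def snap(n,tag):
    c=eyes.read_camera(n); cv2.imwrite(f'pics/{tag}.png',c['frame'][:,:,::-1]); 
    np.savez(f'{tag}.npz',**c)
    return c
def load(tag): return dict(np.load(f'{tag}.npz'))
def ray(c,u,v):
    d=np.array([(u-c['cx'])/c['fx'],-(v-c['cy'])/c['fy'],-1.0]); return c['T'][:3,3],c['T'][:3,:3]@d
def onz(c,u,v,z):
    o,d=ray(c,u,v); return o+d*(z-o[2])/d[2]
def proj(c,p):
    q=c['T'][:3,:3].T@(np.array(p)-c['T'][:3,3]); return c['cx']+c['fx']*q[0]/-q[2], c['cy']+c['fy']*q[1]/q[2]
E
python3 - <<'E'
from h import *
for n in('top','side'):
    c=snap(n,n+'0'); print(c.keys(),c['fx'],c['cx'],c['cy'],c['T'].round(3))
    for k in c:
        if k not in('frame','T'):print(k,c[k])
print(get_obs())
E
```

```text
dict_keys(['frame', 'fx', 'fy', 'cx', 'cy', 'T']) 437.54032680164795 321.0258854727258 242.24015458190914 [[-0.024  0.989 -0.146  0.422]
 [-1.    -0.025 -0.004 -0.014]
 [-0.008  0.145  0.989  1.121]
 [ 0.     0.     0.     1.   ]]
fx 437.54032680164795
fy 437.54032680164795
cx 321.0258854727258
cy 242.24015458190914
dict_keys(['frame', 'fx', 'fy', 'cx', 'cy', 'T']) 438.6021975826529 317.3332266743812 244.8867633157009 [[ 0.957  0.188 -0.222  0.31 ]
 [-0.291  0.635 -0.716 -0.805]
 [ 0.006  0.75   0.662  0.882]
 [ 0.     0.     0.     1.   ]]
fx 438.6021975826529
fy 438.6021975826529
cx 317.3332266743812
cy 244.8867633157009
{'t': 0.1, 'joint_positions': array([ 6.93061919e+01,  7.51150480e+00,  8.53235507e+01,  3.36375404e-04,
        8.72624431e+01, -4.89223640e+00]), 'dq': array([-0.01414743, -0.02733815, -0.25578196,  0.01899703,  0.06135025,
       -0.0896704 ]), 'tau': array([ 7.06538231e-04, -5.70946705e+01, -5.01945662e+01, -2.33984374e-04,
        8.04579060e-03, -3.97102929e-05]), 'ee_pos': array([0.1631735 , 0.57686246, 0.2303369 ]), 'orientation': array([-1.79902885e+02, -8.64961026e-03,  1.64198405e+02]), 'contact_force': array([-0.51051863,  0.27011486,  0.4214905 ]), 'torque': array([ 0.02686915, -0.0384283 , -0.01332741]), 'width': 0.08518373471533157}
```

View pics/top0.png

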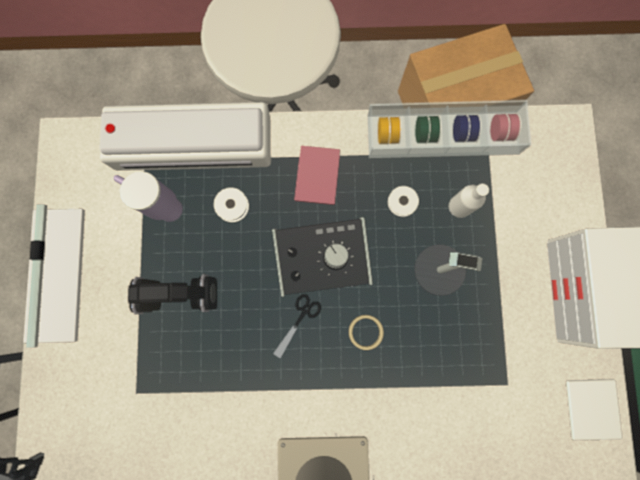

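View pics/side0.png

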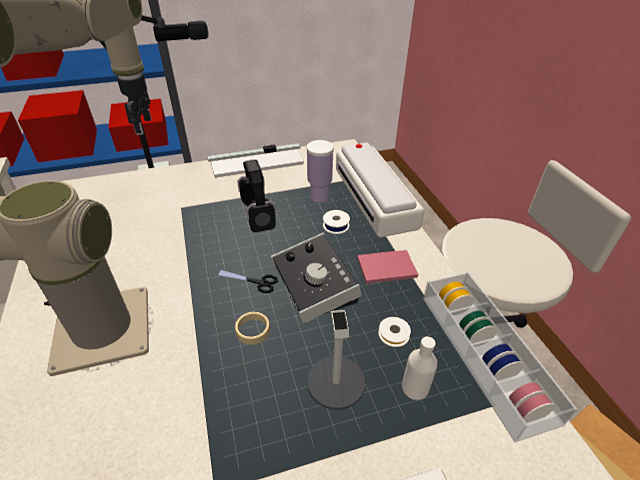

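```bash
python3 - <<'E'
import cv2
a=cv2.imread('pics/top0.png');b=cv2.imread('pics/side0.png')
cv2.imwrite('pics/z1.png',cv2.resize(a[210:300,260:380],None,fx=6,fy=6,interpolation=3))
cv2.imwrite('pics/z2.png',cv2.resize(b[225:325,260:370],None,fx=6,fy=6,interpolation=3))
cv2.imwrite('pics/z3.png',cv2.resize(a[230:310,400:500],None,fx=7,fy=7,interpolation=3))
cv2.imwrite('pics/z4.png',cv2.resize(a[265:320,120:230],None,fx=7,fy=7,interpolation=3))
cv2.imwrite('pics/z5.png',cv2.resize(b[150:240,225:290],None,fx=6,fy=6,interpolation=3))
cv2.imwrite('pics/z6.png',cv2.resize(b[300:420,300:380],None,fx=5,fy=5,interpolation=3))
E
```

```text
(no output)
```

View pics/z1.png

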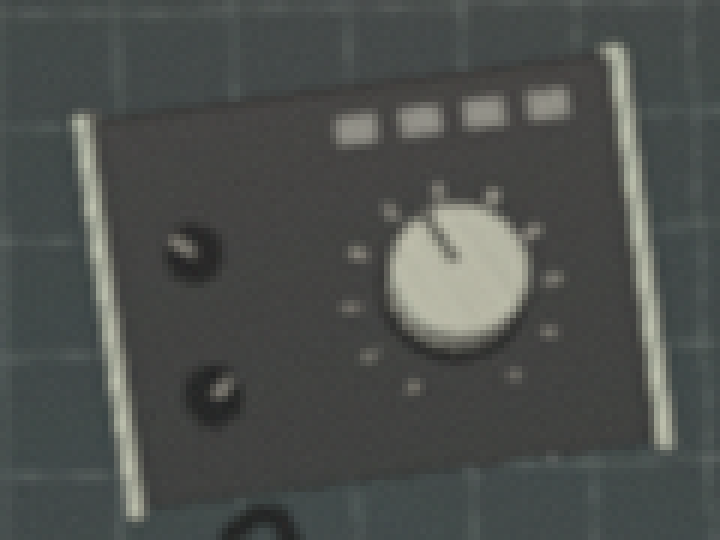

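View pics/z2.png

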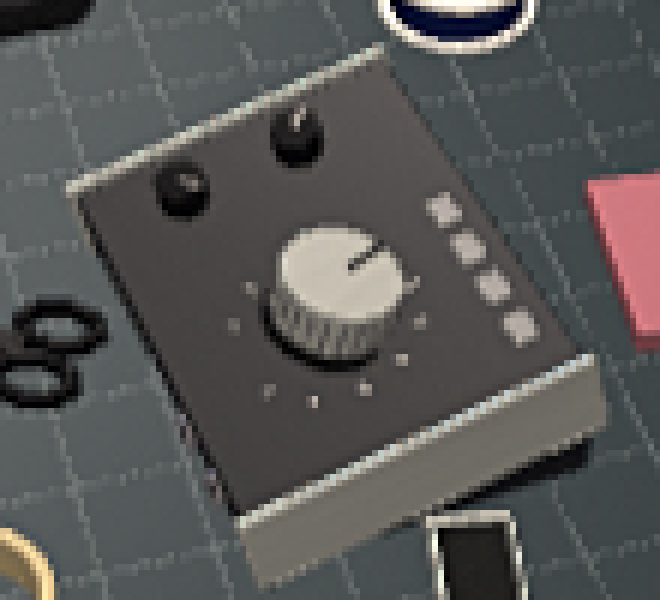

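View pics/z3.png

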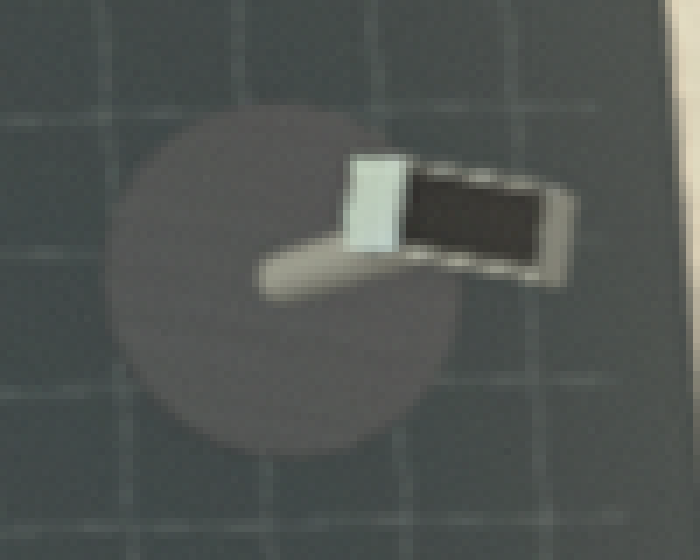

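View pics/z4.png

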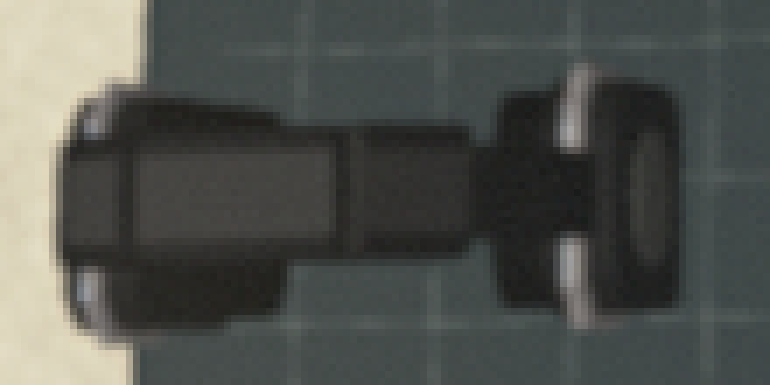

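View pics/z5.png

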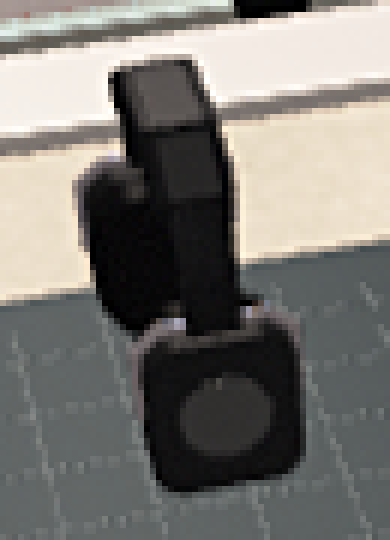

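View pics/z6.png

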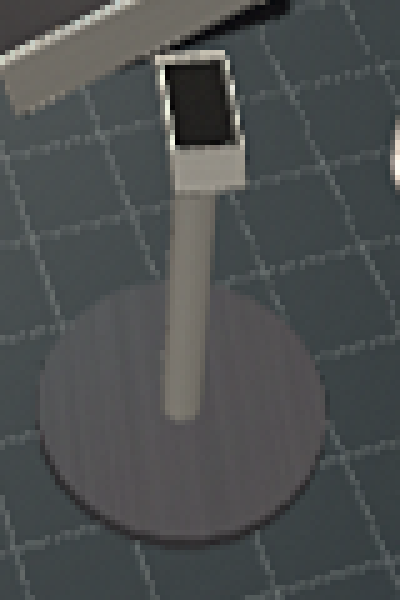

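```bash
cat >> h.py <<'E'
def tri(c1,p1,c2,p2):
    o1,d1=ray(c1,*p1);o2,d2=ray(c2,*p2)
    d1=d1/np.linalg.norm(d1);d2=d2/np.linalg.norm(d2)
    s=np.linalg.lstsq(np.c_[d1,-d2],o2-o1,rcond=None)[0]
    a=o1+s[0]*d1;b=o2+s[1]*d2
    return (a+b)/2,np.linalg.norm(a-b)
E
python3 - <<'E'
from h import *
np.set_printoptions(precision=4,suppress=True)
t=load('top0');s=load('side0')
f=lambda x,y,k,ox,oy:(x/k+ox-.5+.5/k,y/k+oy-.5+.5/k)
z1=lambda x,y:f(x,y,6,260,210); z2=lambda x,y:f(x,y,6,260,225)
z3=lambda x,y:f(x,y,7,400,230); z4=lambda x,y:f(x,y,7,120,265)
z5=lambda x,y:f(x,y,6,225,150); z6=lambda x,y:f(x,y,5,300,300)
print('knobtop',tri(t,z1(460,267),s,z2(340,275)))
for n,p in dict(fl=(137,515),bl=(83,118),fr=(664,442),br=(612,50)).items():
    print(n,onz(t,*z1(*p),.045 if n[0]=='f' else .079))
print('ptr', onz(t,*z1(452,257),.1)-onz(t,*z1(425,212),.107))
print('crown',tri(t,z4(235,197),s,z5(166,97)), onz(t,*z4(235,197),.185))
print('cups',onz(t,*z4(95,208),.1),onz(t,*z4(576,198),.1))
print('foot',onz(t,*z3(284,280),.01))
P=[(410,165),(540,185),(537,270),(405,248)];Q=[(165,65),(230,65),(240,145),(178,148)]
for p in P: print(onz(t,*z3(*p),.22))
for q in Q: print('s',onz(s,*z6(*q),.22))
print('saddle',onz(t,*z3(473,217),.22),tri(t,z3(473,217),s,z6(203,106)))
E
```

```text
knobtop (array([ 0.5431, -0.0447,  0.0931]), np.float64(0.0010631122322305297))
fl [0.451  0.0881 0.045 ]
bl [0.6095 0.1049 0.079 ]
fr [ 0.4754 -0.1274  0.045 ]
br [ 0.632  -0.1092  0.079 ]
ptr [-0.0171 -0.0102 -0.007 ]
crown (array([0.4597, 0.3508, 0.1841]), np.float64(0.0002549023644032243)) [0.4596 0.3505 0.185 ]
cups [0.4605 0.4301 0.1   ] [0.4599 0.2701 0.1   ]
foot [ 0.5074 -0.3095  0.01  ]
[ 0.5242 -0.293   0.22  ]
[ 0.5173 -0.3308  0.22  ]
[ 0.4923 -0.328   0.22  ]
[ 0.4997 -0.2898  0.22  ]
s [ 0.502  -0.2871  0.22  ]
s [ 0.5262 -0.2943  0.22  ]
s [ 0.5168 -0.3318  0.22  ]
s [ 0.4941 -0.3265  0.22  ]
saddle [ 0.5084 -0.3104  0.22  ] (array([ 0.5089, -0.3105,  0.2202]), np.float64(0.0011697475338817954))
```

Request:
jog_arm --increments '[0.04,-0.07,0.02,-0.1,0.08,-0.14,0.04,-0.2,0.13,-0.21,0.06,-0.3,0.17,-0.28,0.08,-0.4,0.21,-0.35,0.1,-0.5,0.26,-0.42,0.1,-0.6,0.3,-0.49,0.1,-0.7,0.34,-0.56,0.1,-0.8,0.38,-0.63,0.1,-0.9,0.43,-0.7,0.1,-1.0]' --hand 1 --force 40

```text
t: 1.35
ee_pos: [0.2924, 0.3665, 0.2609]
orientation: [-180.0, -0.0, 135.5]
contact_force: [-1.2, 0.3, 0.3]
width: 0.0856
```

Request:
jog_arm --increments '[0.04,-0.07,0,-0.1,0.08,-0.14,0,-0.2,0.13,-0.21,0,-0.3,0.17,-0.28,0,-0.4,0.21,-0.35,0,-0.5,0.26,-0.42,0,-0.6,0.3,-0.49,0,-0.7,0.34,-0.56,0,-0.8,0.38,-0.63,0,-0.9,0.43,-0.7,0,-1.0]'

```text
t: 2.6
ee_pos: [0.4214, 0.1566, 0.2609]
orientation: [-180.0, -0.0, 106.8]
contact_force: [-0.4, -0.1, 0.7]
width: 0.0853
```

Request:
jog_arm --increments '[0.04,-0.07,0,-0.1,0.08,-0.14,0,-0.2,0.13,-0.21,0,-0.3,0.17,-0.28,0,-0.4,0.21,-0.35,0,-0.5,0.26,-0.42,0,-0.6,0.3,-0.49,0,-0.7,0.34,-0.56,0,-0.8,0.38,-0.63,0,-0.9,0.42,-0.67,0,-0.95]'

```text
t: 3.85
ee_pos: [0.5478, -0.0448, 0.261]
orientation: [-180.0, 0.0, 79.6]
contact_force: [-0.4, 0.2, 0.9]
width: 0.0852
```

Request:
jog_arm --increments '[-0.006,0,-0.1,0,-0.006,0,-0.2,0,-0.006,0,-0.3,0,-0.006,0,-0.4,0,-0.006,0,-0.48,0,-0.006,0,-0.54,0,-0.006,0,-0.58,0,-0.006,0,-0.61,0,-0.006,0,-0.63,0,-0.006,0,-0.63,0]'

```text
t: 5.1
ee_pos: [0.5456, -0.0437, 0.0722]
orientation: [-180.0, -0.0, 79.7]
contact_force: [0.5, -0.3, -1.0]
width: 0.0855
```

```bash
python3 - <<'E'
from h import *
a=snap('top','t1')['frame'];b=snap('side','s1')['frame']
o=np.hstack([cv2.resize(a[190:310,260:400],(400,343),interpolation=3),cv2.resize(b[210:330,240:380],(400,343),interpolation=3)])
cv2.imwrite('pics/m1.png',o[:,:,::-1]);print(get_obs()['contact_force'])
E
```

```text
[-0.03413429 -0.80620491 -0.96661178]
```

View pics/m1.png

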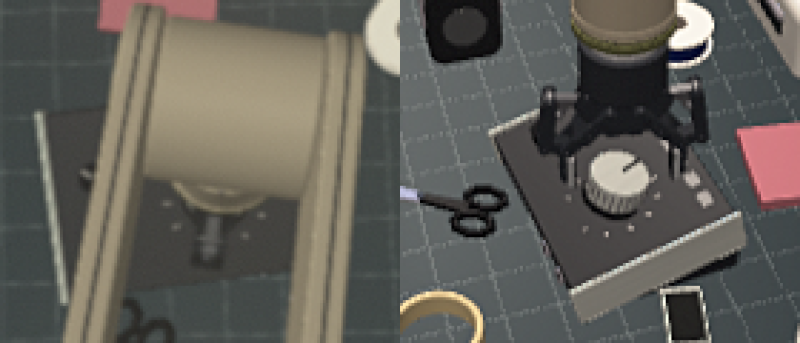

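Request:
jog_arm --increments '[0,0,0,0,0,0,0,0,0,0,0,0,0,0,0,0,0,0,0,0,0,0,0,0,0,0,0,0,0,0,0,0,0,0,0,0,0,0,0,0]' --hand 0 --force 40

```text
t: 6.45
ee_pos: [0.5421, -0.0429, 0.0731]
orientation: [-179.5, 0.0, 79.7]
contact_force: [-23.6, 3.8, 24.0]
width: 0.0541
```

Request:
jog_arm --increments '[-0.01,0,0.005,0,-0.015,0,0.01,0.1,-0.015,0,0.01,0.2,-0.015,0,0.01,0.3,-0.015,0,0.01,0.4,-0.015,0,0.01,0.5,-0.015,0,0.01,0.6,-0.015,0,0.01,0.7,-0.015,0,0.01,0.75,-0.015,0,0.01,0.8]'

```text
t: 7.7
ee_pos: [0.5415, -0.0432, 0.0748]
orientation: [179.9, -0.0, 102.7]
contact_force: [5.9, 2.1, -8.9]
width: 0.0532
```

```bash
python3 - <<'E'
from h import *
b=snap('side','s2')['frame']
cv2.imwrite('pics/m2.png',cv2.resize(b[225:325,260:370],None,fx=6,fy=6,interpolation=3)[:,:,::-1]);o=get_obs();print(o['contact_force'],o['torque'],o['joint_positions'])
E
```

```text
[ 6.65741301  2.37051262 -8.03967088] [ 0.40048345 -0.88358981  0.05669521] [-1.00071727e+01  6.31159805e+00  1.03474831e+02  5.46167218e-02
  7.01559382e+01 -2.27560577e+01]
```

View pics/m2.png

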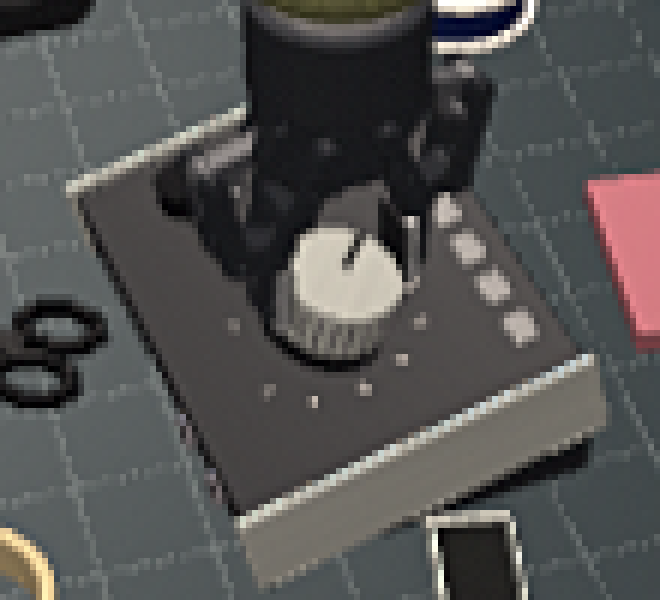

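Request:
jog_arm --increments '[0,0,0,0.11,0,0,0,0.22,0,0,0,0.33,0,0,0,0.44,0,0,0,0.55,0,0,0,0.66,0,0,0,0.77,0,0,0,0.88,0,0,0,1,0,0,0,1]'

```text
t: 9.0
ee_pos: [0.542, -0.0435, 0.0758]
orientation: [179.9, 0.1, 131.2]
contact_force: [5.3, 1.4, -3.1]
width: 0.0525
```

Request:
jog_arm --increments '[0,0,0,0.11,0,0,0,0.22,0,0,0,0.33,0,0,0,0.44,0,0,0,0.55,0,0,0,0.66,0,0,0,0.77,0,0,0,0.88,0,0,0,1,0,0,0,1]'

```text
t: 10.25
ee_pos: [0.5419, -0.043, 0.0755]
orientation: [179.9, 0.1, 159.8]
contact_force: [5.4, 2.0, -4.1]
width: 0.0521
```

```bash
python3 - <<'E'
from h import *
b=snap('side','s3')['frame']
cv2.imwrite('pics/m3.png',cv2.resize(b[225:325,260:370],None,fx=6,fy=6,interpolation=3)[:,:,::-1]);o=get_obs();print(o['contact_force'],o['torque'],o['joint_positions'])
E
```

```text
[ 4.79867122  2.92864928 -4.85164936] [ 1.92538611 -1.29476334 -0.30479293] [-10.01850328   6.27122233 103.44002235   0.1175435   70.19695075
 -79.83230626]
```

View pics/m3.png

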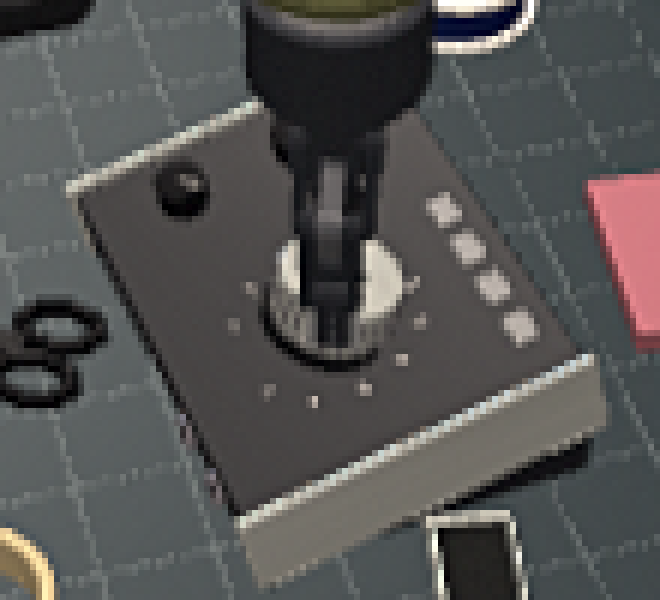

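Request:
jog_arm --increments '[0,0,0,0.11,0,0,0,0.22,0,0,0,0.33,0,0,0,0.44,0,0,0,0.55,0,0,0,0.66,0,0,0,0.77,0,0,0,0.88,0,0,0,1,0,0,0,1]'

```text
t: 11.55
ee_pos: [0.5419, -0.0431, 0.0765]
orientation: [179.9, 0.1, -171.6]
contact_force: [1.9, 2.8, 5.6]
width: 0.0521
```

Request:
jog_arm --increments '[0,0,0,0.1,0,0,0,0.2,0,0,0,0.3,0,0,0,0.4,0,0,0,0.5,0,0,0,0.6,0,0,0,0.7,0,0,0,0.8,0,0,0,0.9,0,0,0,0.9]'

```text
t: 12.8
ee_pos: [0.544, -0.0421, 0.0786]
orientation: [-179.9, 0.4, -145.8]
contact_force: [3.5, 9.8, 14.3]
width: 0.0522
```

```bash
python3 - <<'E'
from h import *
b=snap('side','s4')['frame']
cv2.imwrite('pics/m4.png',cv2.resize(b[225:325,260:370],None,fx=6,fy=6,interpolation=3)[:,:,::-1]);o=get_obs();print(o['contact_force'],o['torque'],o['joint_positions'])
E
```

```text
[ 4.02562664  9.36964425 14.78888428] [ 2.50650415 -0.19363637 -0.6848491 ] [  -9.94872319    6.1202699   103.25642519    0.20792311   70.29198686
 -134.20091172]
```

View pics/m4.png

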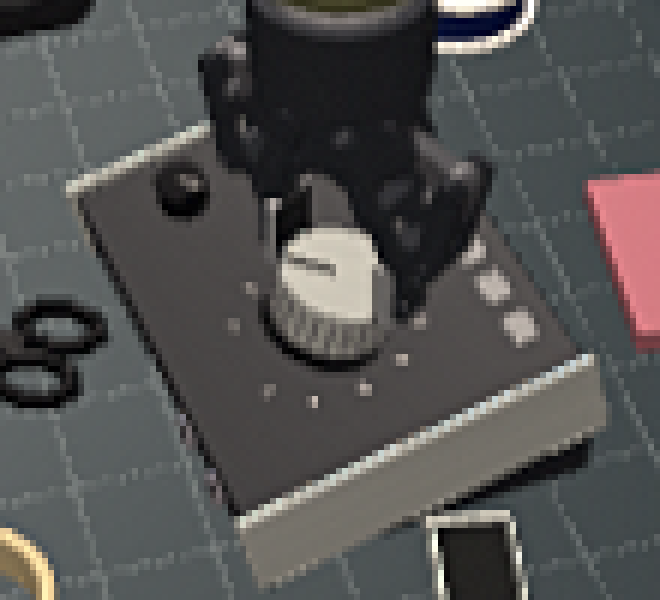

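```bash
python3 - <<'E'
from h import *
s=load('side0');t=load('top0')
z2=lambda x,y:((x+.5)/6+259.5,(y+.5)/6+224.5)
z1=lambda x,y:((x+.5)/6+259.5,(y+.5)/6+209.5)
n=np.array([-np.sin(.2094)*np.cos(.108),-np.sin(.2094)*np.sin(.108),np.cos(.2094)])
C=np.array([.5431,-.0447,.0931])
X=np.array([np.cos(.108),np.sin(.108),0]);X-=n*(n@X);X/=np.linalg.norm(X);Y=np.cross(n,X)
def ang(c,p,q):
    P=[]
    for u in(p,q):
        o,d=ray(c,*u);P.append(o+d*((C-o)@n)/(d@n))
    d=P[1]-P[0];return np.degrees(np.arctan2(d@Y,d@X))
print('start side',150-ang(s,z2(350,268),z2(383,241)),'top',150-ang(t,z1(457,260),z1(425,213)))
print('now',150-ang(s,z2(335,270),z2(290,260)), 'from centre',150-ang(s,z2(340,275),z2(290,260)))
E
```

```text
start side 131.58878127878552 top 123.26106172742995
now 17.507246073475045 from centre 22.074707377115445
```

Request:
jog_arm --increments '[0,0,0,0.05,0,0,0,0.1,0,0,0,0.15,0,0,0,0.2,0,0,0,0.25,0,0,0,0.3,0,0,0,0.35,0,0,0,0.4,0,0,0,0.45,0,0,0,0.5]'

```text
t: 14.1
ee_pos: [0.5456, -0.0397, 0.0791]
orientation: [-179.8, 0.6, -131.4]
contact_force: [10.3, 21.9, 12.3]
width: 0.0523
```

```bash
python3 - <<'E'
from h import *
b=snap('side','s5')['frame']
cv2.imwrite('pics/m5.png',cv2.resize(b[225:325,260:370],None,fx=6,fy=6,interpolation=3)[:,:,::-1]);o=get_obs();print(o['contact_force'],o['torque'],o['joint_positions'])
E
```

```text
[10.21034184 22.030971   11.25122233] [ 4.12285734 -1.36774422 -0.16508297] [  -9.80776946    6.12037021  103.19770236    0.44059381   70.1867
 -148.66399455]
```

View pics/m5.png

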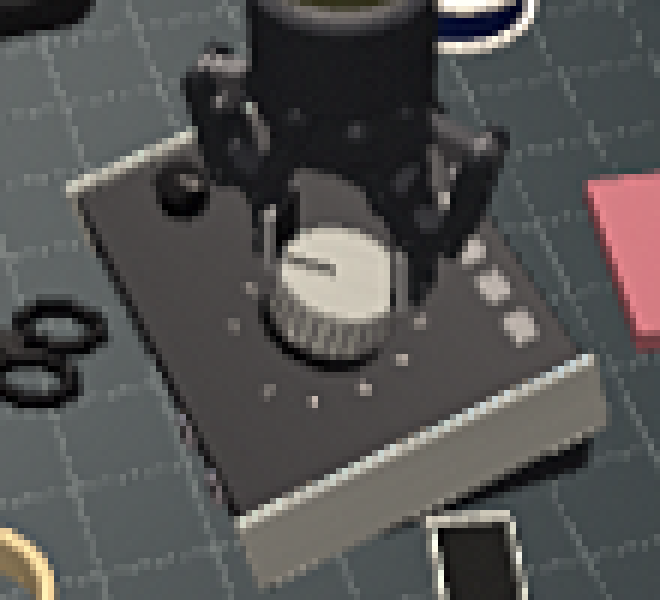

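```bash
python3 - <<'E'
from h import *
s=load('side0');t=load('top0')
z2=lambda x,y:((x+.5)/6+259.5,(y+.5)/6+224.5)
z1=lambda x,y:((x+.5)/6+259.5,(y+.5)/6+209.5)
n=np.array([-np.sin(.2094)*np.cos(.108),-np.sin(.2094)*np.sin(.108),np.cos(.2094)])
C=np.array([.5431,-.0447,.0931])
X=np.array([np.cos(.108),np.sin(.108),0]);X-=n*(n@X);X/=np.linalg.norm(X);Y=np.cross(n,X)
B=C-.033*n
def pl(c,u,A):
    o,d=ray(c,*u);return o+d*((A-o)@n)/(d@n)
def a(v): return np.degrees(np.arctan2(v@Y,v@X)).round(1)
def tk(c,zs):
    P=np.array([pl(c,z,B) for z in zs])
    # circle fit in plane
    q=np.c_[(P-B)@X,(P-B)@Y]; k=np.linalg.lstsq(np.c_[2*q,np.ones(len(q))],(q**2).sum(1),rcond=None)[0]
    print('centre off mm',k[:2]*1000)
    print([np.degrees(np.arctan2(*(p-k[:2])[::-1])).round(1) for p in q])
tk(t,[z1(*p) for p in[(413,387),(370,357),(350,308),(357,253),(390,212),(437,187),(493,197),(533,231),(553,278),(549,333),(515,376)]])
tk(s,[z2(*p) for p in[(250,287),(235,325),(268,390),(313,402),(364,388),(402,359),(421,322),(413,284)]])
f=load('s5')['frame']
d=lambda p,q:pl(s,z2(*q),C)-pl(s,z2(*p),C)
for p,q in[((337,270),(287,259)),((335,270),(290,260)),((336,269),(285,260))]: print(a(d(p,q)))
c=pl(s,z2(337,275),C);print((c-C)@X,(c-C)@Y)
E
python3 - <<'E'
import cv2
cv2.imwrite('pics/m5z.png',cv2.resize(cv2.imread('pics/s5.png')[255:290,300:335],None,fx=17,fy=17,interpolation=0))
E
```

```text
centre off mm [-12.63233116   2.92743634]
[np.float64(150.1), np.float64(120.6), np.float64(90.9), np.float64(59.7), np.float64(30.1), np.float64(0.8), np.float64(-30.4), np.float64(-60.0), np.float64(-89.2), np.float64(-120.2), np.float64(-150.5)]
centre off mm [-11.00394508   7.40471373]
[np.float64(119.8), np.float64(149.7), np.float64(-150.4), np.float64(-120.7), np.float64(-90.0), np.float64(-60.6), np.float64(-31.7), np.float64(-1.2)]
132.6
132.5
135.4
-0.0016107253846012368 0.0008546284795305467
```

```bash
ls pics
```

```text
m1.png
m2.png
m3.png
m4.png
m5.png
m5z.png
s1.png
s2.png
s3.png
s4.png
s5.png
side0.png
t1.png
top0.png
z1.png
z2.png
z3.png
z4.png
z5.png
z6.png
```

View pics/m5z.png

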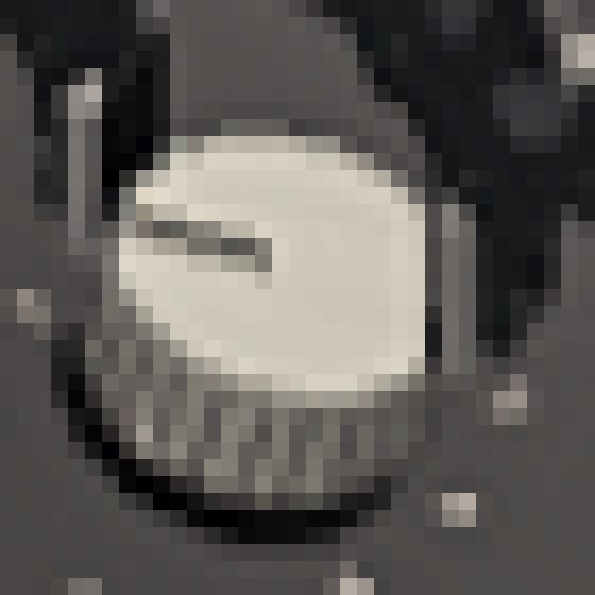

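```bash
python3 - <<'E'
from h import *
np.set_printoptions(precision=4,suppress=True)
s=load('side0');t=load('top0')
z2=lambda x,y:((x+.5)/6+259.5,(y+.5)/6+224.5)
z1=lambda x,y:((x+.5)/6+259.5,(y+.5)/6+209.5)
for n,a,b in[('fl',(137,517),(70,187)),('bl',(83,116),(380,50)),('fr',(664,444),(243,523)),('br',(612,47),(592,357)),('t10',(515,376),(268,390)),('t9',(549,333),(313,402)),('t8',(553,278),(364,388)),('t7',(533,231),(402,359)),('t6',(493,197),(421,322)),('t5',(437,187),(413,284)),('t0',(413,387),(235,325)),('t1',(370,357),(250,287)),('trimnear',(216,398),(182,192)),('trimfar',(194,253),(297,138))]:
    print(n,tri(t,z1(*a),s,z2(*b)))
E
```

```text
fl (array([0.4509, 0.0875, 0.0505]), np.float64(0.0017464282582703404))
bl (array([0.6086, 0.1047, 0.0825]), np.float64(0.0022437312183477636))
fr (array([ 0.4755, -0.1272,  0.048 ]), np.float64(0.0020862454115108085))
br (array([ 0.6331, -0.1091,  0.0805]), np.float64(0.0002980603707565456))
t10 (array([ 0.5035, -0.067 ,  0.0565]), np.float64(0.001109725907954055))
t9 (array([ 0.5199, -0.0811,  0.0588]), np.float64(2.4478542517909172e-05))
t8 (array([ 0.5417, -0.0832,  0.0629]), np.float64(0.00013182991764342682))
t7 (array([ 0.5608, -0.0755,  0.0671]), np.float64(0.00022340388391865325))
t6 (array([ 0.5745, -0.0597,  0.0699]), np.float64(6.158939996623717e-05))
t5 (array([ 0.5787, -0.037 ,  0.0702]), np.float64(0.0009463280672119809))
t0 (array([ 0.5001, -0.0255,  0.0561]), np.float64(0.0011663925173752226))
t1 (array([ 0.5121, -0.0084,  0.0597]), np.float64(0.0004107513831266776))
trimnear (array([0.4969, 0.0539, 0.0653]), np.float64(0.0009534068928956421))
trimfar (array([0.5539, 0.061 , 0.0776]), np.float64(0.00016177410767426482))
```

```bash
python3 - <<'E'
from h import *
s=load('side0');t=load('top0')
z2=lambda x,y:((x+.5)/6+259.5,(y+.5)/6+224.5)
C=np.array([.5431,-.0447,.0931])
for tag,c,ox,oy in(('side',s,260,225),('top',t,260,210)):
  im=c['frame'].astype(int)
  g=im.min(2); u,v=map(int,proj(c,C)); 
  m=(g>165).astype(np.uint8); nl,lab,st,ce=cv2.connectedComponentsWithStats(m)
  l=lab[v+3,u+2]; mm=(lab==l).astype(np.uint8); cn=max(cv2.findContours(mm,0,1)[0],key=len)
  print(tag,st[l],cv2.fitEllipse(cn))
  for deg in(-12,0,12):
    a=np.radians(deg);X=np.array([np.cos(.108),np.sin(.108),0]);n=np.cos(a)*np.array([0,0,1])+np.sin(a)*X
    Y=np.cross([0,0,1],X);X2=np.cross(Y,n)
    P=np.array([proj(c,C+.027*(np.cos(k)*X2+np.sin(k)*Y)) for k in np.linspace(0,6.28,60)],np.float32)
    print(deg,P.min(0),P.max(0)-P.min(0),cv2.fitEllipse(P))
E
```

```text
side [307 263  20  15 202] ((316.0395812988281, 270.3621826171875), (12.41096019744873, 19.429353713989258), 108.74712371826172)
-12 [306.07822 262.33572] [20.812653 16.342316] ((316.4837341308594, 270.5037536621094), (15.857345581054688, 21.19100570678711), 73.56330108642578)
0 [305.85562 263.03293] [21.186768 14.941498] ((316.44903564453125, 270.50823974609375), (14.950423240661621, 21.18787956237793), 90.36168670654297)
12 [306.03284 263.49225] [20.77658  14.007233] ((316.4204406738281, 270.5005187988281), (13.386524200439453, 21.190166473388672), 104.66765594482422)
top [     0      0    640    480 173562] ((293.8434143066406, 204.8593292236328), (473.50665283203125, 657.6455078125), 68.45890045166016)
-12 [324.80753 242.91074] [22.814453 22.759186] ((336.2079162597656, 254.29116821289062), (22.743545532226562, 22.851844787597656), 62.57242965698242)
0 [324.80475 243.00691] [22.838684 22.689774] ((336.2162780761719, 254.35256958007812), (22.684669494628906, 22.867406845092773), 105.35365295410156)
12 [324.8073 243.5845] [22.848114 21.647675] ((336.22479248046875, 254.4072723388672), (21.65557098388672, 22.863265991210938), 90.06507873535156)
```

```bash
python3 - <<'E'
from h import *
s=load('side0');t=load('top0')
z2=lambda x,y:((x+.5)/6+259.5,(y+.5)/6+224.5)
z1=lambda x,y:((x+.5)/6+259.5,(y+.5)/6+209.5)
zz=lambda x,y:(x/17+300-.5,y/17+255-.5)
C=np.array([.5431,-.0447,.0931])
a=np.radians(12);X0=np.array([np.cos(.108),np.sin(.108),0]);n=np.cos(a)*np.array([0,0,1])+np.sin(a)*X0
Y=np.cross([0,0,1],X0);X=np.cross(Y,n)
def pl(c,u):
    o,d=ray(c,*u);return o+d*((C-o)@n)/(d@n)
def A(c,p,q):
    v=pl(c,q)-pl(c,p);return 150-np.degrees(np.arctan2(v@Y,v@X))
print(A(s,z2(350,268),z2(383,241)),A(t,z1(457,260),z1(425,213)))
print('now',A(s,zz(262,252),zz(145,222)),A(s,z2(335,270),z2(290,260)),A(s,z2(*( (316.4+.5-260)*6,(270.5+.5-225)*6)),zz(140,221)))
E
```

```text
117.54861574193306 125.19023070014975
now 2.4058979062836556 -0.5296662690230107 10.344937062769162
```

Request:
jog_arm --increments '[0,0,0,0,0,0,0,0,0,0,0,0,0,0,0,0,0,0,0.05,0,0,0,0.15,0,0,0,0.25,0,0,0,0.35,0,0,0,0.45,0,0,0,0.55,0]' --hand 1

```text
t: 15.4
ee_pos: [0.5411, -0.0438, 0.2426]
orientation: [-179.9, 0.0, -131.4]
contact_force: [1.1, -0.7, 0.6]
width: 0.0856
```

```bash
python3 - <<'E'
from h import *
b=snap('side','s6')['frame']
cv2.imwrite('pics/m6.png',cv2.resize(b[225:325,260:370],None,fx=6,fy=6,interpolation=3)[:,:,::-1]);o=get_obs();print(o['ee_pos'],o['contact_force'],o['orientation'])
E
```

```text
[ 0.54296902 -0.04408188  0.24752832] [0.89323985 1.02389152 3.50238784] [-179.62906336    0.22089125 -131.35582115]
```

View pics/m6.png

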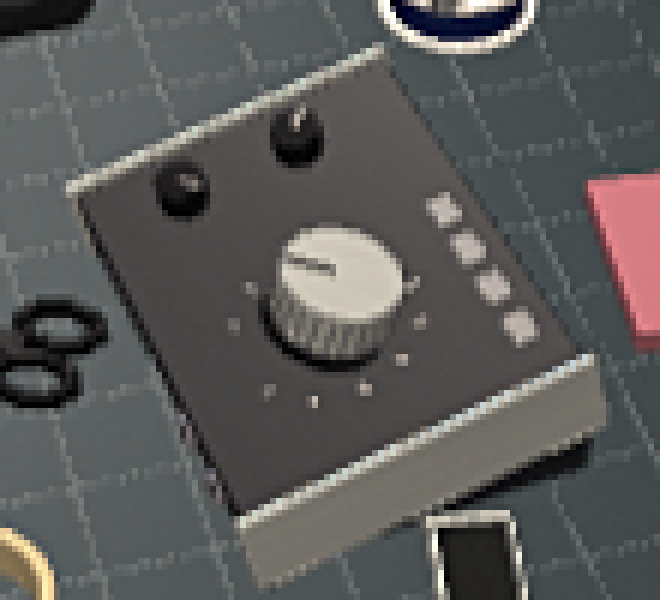

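Request:
jog_arm --increments '[-0.01,0.06,0.05,-0.1,-0.03,0.13,0.06,-0.2,-0.04,0.2,0.06,-0.3,-0.05,0.26,0.06,-0.4,-0.07,0.33,0.06,-0.5,-0.08,0.4,0.06,-0.6,-0.1,0.46,0.06,-0.7,-0.11,0.53,0.06,-0.8,-0.12,0.6,0.06,-0.9,-0.14,0.66,0.06,-1]'

```text
t: 16.7
ee_pos: [0.499, 0.155, 0.2592]
orientation: [-180.0, 0.1, -160.1]
contact_force: [0.2, 0.0, -0.4]
width: 0.0854
```

Request:
jog_arm --increments '[-0.01,0.06,0,-0.1,-0.03,0.13,0,-0.2,-0.04,0.2,0,-0.3,-0.05,0.26,0,-0.4,-0.07,0.33,0,-0.5,-0.08,0.4,0,-0.6,-0.1,0.46,0,-0.7,-0.11,0.53,0,-0.8,-0.12,0.6,0,-0.9,-0.13,0.65,0,-1]'

```text
t: 17.95
ee_pos: [0.46, 0.3501, 0.2592]
orientation: [180.0, 0.0, 171.3]
contact_force: [0.1, 0.1, -0.3]
width: 0.0854
```

Request:
jog_arm --increments '[0,0,0,-0.1,0,0,0,-0.2,0,0,0,-0.3,0,0,0,-0.4,0,0,0,-0.5,0,0,0,-0.6,0,0,0,-0.7,0,0,0,-0.8,0,0,0,-0.9,0,0,0,-1]'

```text
t: 19.2
ee_pos: [0.4601, 0.3493, 0.2591]
orientation: [180.0, 0.0, 142.6]
contact_force: [1.1, 0.5, 0.2]
width: 0.0854
```

Request:
jog_arm --increments '[0,0,0,-0.1,0,0,0,-0.2,0,0,0,-0.3,0,0,0,-0.4,0,0,0,-0.5,0,0,0,-0.6,0,0,0,-0.7,0,0,0,-0.8,0,0,0,-0.9,0,0,0,-1]'

```text
t: 20.45
ee_pos: [0.4602, 0.3493, 0.2592]
orientation: [180.0, -0.0, 114.0]
contact_force: [0.0, -0.2, -0.9]
width: 0.0856
```

Request:
jog_arm --increments '[0,0,0,-0.1,0,0,0,-0.2,0,0,0,-0.3,0,0,0,-0.4,0,0,0,-0.5,0,0,0,-0.6,0,0,0,-0.7,0,0,0,-0.8,0,0,0,-0.84,0,0,0,-0.84]'

```text
t: 21.7
ee_pos: [0.4601, 0.3493, 0.2587]
orientation: [180.0, -0.0, 90.0]
contact_force: [0.2, 0.4, 0.1]
width: 0.0857
```

```bash
python3 - <<'E'
from h import *
a=snap('top','t7')['frame'];b=snap('side','s7')['frame']
o=np.hstack([cv2.resize(a[205:305,265:385],None,fx=3.3,fy=3.3,interpolation=3),cv2.resize(b[105:205+30,200:320],(396,429),interpolation=3)[:330]])
cv2.imwrite('pics/m7.png',o[:,:,::-1]);o=get_obs();print(o['ee_pos'],o['orientation'],o['joint_positions'])
cv2.imwrite('pics/m7k.png',cv2.resize(a[210:300,260:380],None,fx=6,fy=6,interpolation=3)[:,:,::-1])
E
```

```text
[0.46010598 0.34933374 0.25850429] [ 1.79986658e+02 -5.50876842e-03  9.00420478e+01] [ 3.21242968e+01  3.43524328e+00  8.67338046e+01 -2.41918004e-03
  8.98167213e+01  3.20822571e+01]
```

View pics/m7.png

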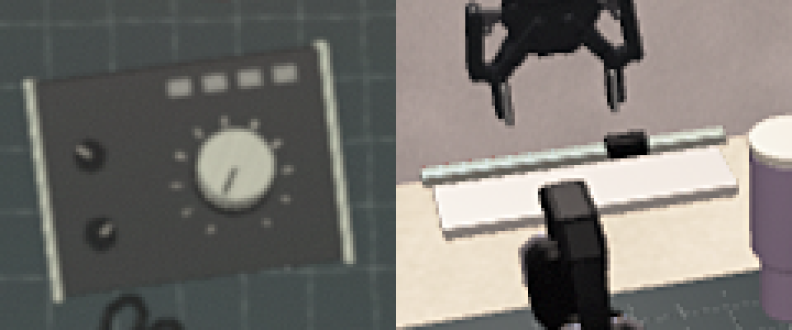

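View pics/m7k.png

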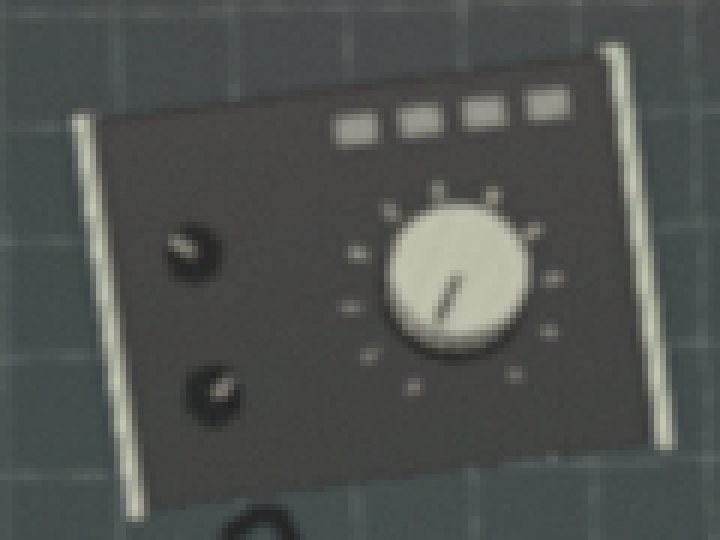

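Request:
jog_arm --increments '[0,0.005,-0.04,0,0,0.005,-0.09,0,0,0.005,-0.14,0,0,0.005,-0.19,0,0,0.005,-0.24,0,0,0.005,-0.28,0,0,0.005,-0.31,0,0,0.005,-0.33,0,0,0.005,-0.34,0,0,0.005,-0.34,0]'

```text
t: 23.05
ee_pos: [0.4601, 0.3509, 0.1564]
orientation: [180.0, -0.0, 90.0]
contact_force: [-0.0, -0.4, -0.2]
width: 0.0854
```

```bash
python3 - <<'E'
from h import *
a=snap('top','t8')['frame'];b=snap('side','s8')['frame']
o=np.hstack([cv2.resize(a[230:350,100:240],(395,338),interpolation=3),cv2.resize(b[120:240,190:330],(395,338),interpolation=3)])
cv2.imwrite('pics/m8.png',o[:,:,::-1]);o=get_obs();print(o['ee_pos'],o['contact_force'])
E
```

```text
[0.46031106 0.35098153 0.15674526] [-0.62518362 -0.24012464  0.44025084]
```

View pics/m8.png

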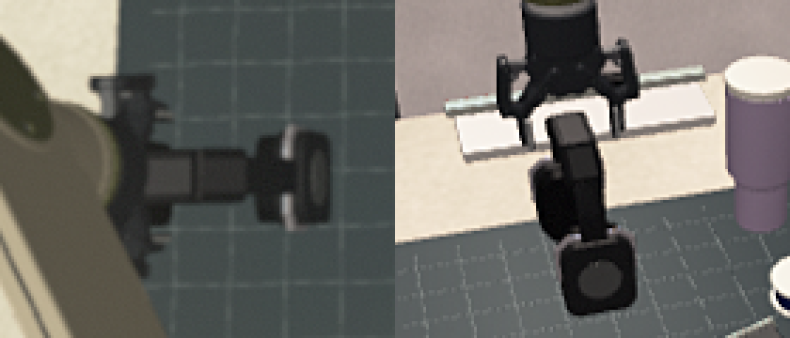

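Request:
jog_arm --increments '[0,0,0,0,0,0,0,0,0,0,0,0,0,0,0,0,0,0,0,0,0,0,0,0,0,0,0,0,0,0,0,0,0,0,0,0,0,0,0,0]' --hand 0 --force 60

```text
t: 24.4
ee_pos: [0.4604, 0.351, 0.1568]
orientation: [180.0, -0.0, 90.0]
contact_force: [0.5, -0.2, 5.1]
width: 0.0412
```

Request:
jog_arm --increments '[0,0,0.03,0,0,0,0.07,0,0,0,0.12,0,0,0,0.18,0,0,0,0.25,0,0,0,0.33,0,0,0,0.41,0,0,0,0.5,0,0,0,0.58,0,0,0,0.63,0]'

```text
t: 25.65
ee_pos: [0.4604, 0.351, 0.348]
orientation: [179.9, -0.1, 90.0]
contact_force: [-0.0, 0.4, -4.4]
width: 0.041
```

```bash
python3 - <<'E'
from h import *
b=snap('side','s9')['frame']
cv2.imwrite('pics/m9.png',cv2.resize(b[60:240,180:360],None,fx=3,fy=3,interpolation=3)[:,:,::-1]);o=get_obs();print(o['ee_pos'],o['contact_force'])
E
```

```text
[0.46073149 0.35124349 0.34963511] [ 0.09379976  0.60786109 -1.07247322]
```

View pics/m9.png

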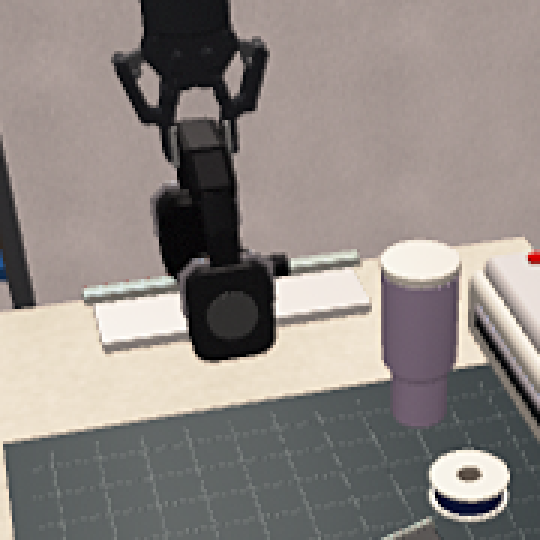

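Request:
jog_arm --increments '[0.01,-0.05,0,-0.01,0.01,-0.12,0,-0.02,0.02,-0.2,0,-0.04,0.02,-0.28,0,-0.05,0.03,-0.36,0,-0.06,0.03,-0.44,0,-0.08,0.04,-0.52,0,-0.09,0.04,-0.6,0,-0.1,0.05,-0.68,0,-0.11,0.05,-0.74,0,-0.12]'

```text
t: 26.95
ee_pos: [0.4744, 0.1267, 0.3443]
orientation: [-179.9, 0.0, 86.5]
contact_force: [0.5, 0.0, -3.5]
width: 0.041
```

Request:
jog_arm --increments '[0.01,-0.08,0,-0.01,0.01,-0.16,0,-0.02,0.02,-0.24,0,-0.04,0.02,-0.32,0,-0.05,0.03,-0.4,0,-0.06,0.03,-0.48,0,-0.08,0.04,-0.56,0,-0.09,0.04,-0.64,0,-0.1,0.05,-0.7,0,-0.11,0.05,-0.74,0,-0.12]'

```text
t: 28.2
ee_pos: [0.4898, -0.0942, 0.3449]
orientation: [-180.0, -0.0, 83.1]
contact_force: [-0.1, 0.5, -3.4]
width: 0.0409
```

Request:
jog_arm --increments '[0.01,-0.08,0,-0.01,0.01,-0.16,0,-0.02,0.02,-0.24,0,-0.04,0.02,-0.32,0,-0.05,0.03,-0.4,0,-0.06,0.03,-0.5,0,-0.08,0.04,-0.6,0,-0.09,0.05,-0.67,0,-0.1,0.055,-0.71,0,-0.11,0.06,-0.725,0,-0.13]'

```text
t: 29.45
ee_pos: [0.5076, -0.3099, 0.3448]
orientation: [-179.9, -0.2, 79.4]
contact_force: [-3.1, 7.4, -0.3]
width: 0.0409
```

```bash
python3 - <<'E'
from h import *
a=snap('top','t10')['frame'];b=snap('side','s10')['frame']
o=np.hstack([cv2.resize(a[190:330,390:550],(400,350),interpolation=3),cv2.resize(b[220:420,250:450],(400,400),interpolation=3)[:350]])
cv2.imwrite('pics/m10.png',o[:,:,::-1]);o=get_obs();print(o['ee_pos'],o['orientation'],o['contact_force'])
E
```

```text
[ 0.50788745 -0.30991176  0.34493122] [-1.79904124e+02 -1.23579555e-01  7.94079403e+01] [-1.02059254  4.20620293 -0.05649899]
```

View pics/m10.png

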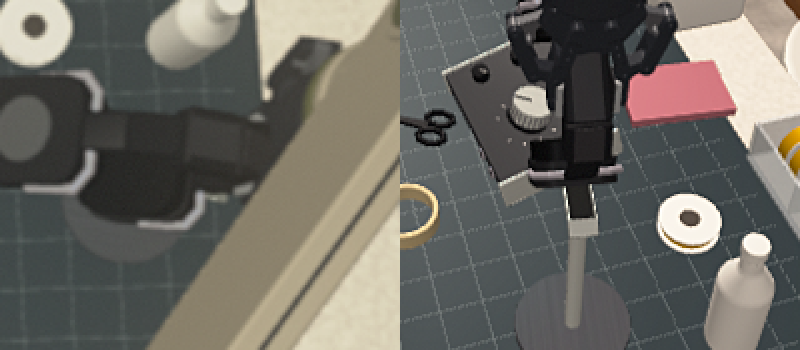

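View pics/s10.png

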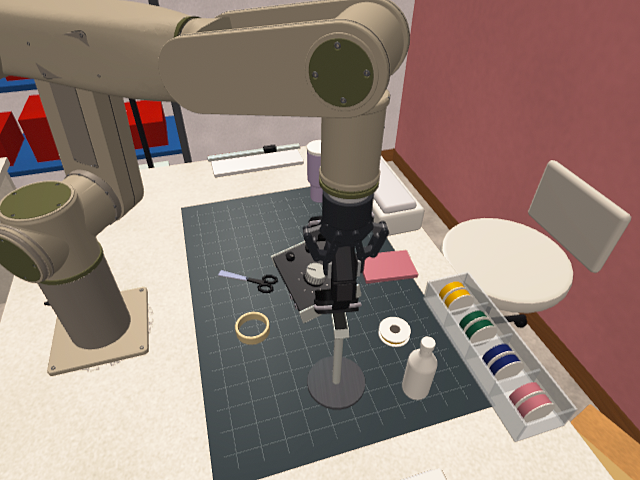

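Request:
jog_arm --increments '[0,0.03,0.05,0,0,0.06,0.1,0,0,0.1,0.15,0,0,0.1,0.2,0,0,0.1,0.25,0,0,0.1,0.3,0,0,0.1,0.3,0,0,0.1,0.3,0,0,0.1,0.3,0,0,0.1,0.3,0]' --force 60

```text
t: 30.8
ee_pos: [0.5079, -0.2806, 0.4346]
orientation: [-179.9, -0.0, 79.4]
contact_force: [0.0, -0.0, -3.2]
width: 0.0413
```

```bash
python3 - <<'E'
from h import *
a=snap('top','t11')['frame'];b=snap('side','s11')['frame']
o=np.hstack([cv2.resize(a[170:310,370:530],(400,350),interpolation=3),cv2.resize(b[180:380,240:440],(400,400),interpolation=3)[:350]])
cv2.imwrite('pics/m11.png',o[:,:,::-1]);o=get_obs();print(o['ee_pos'],o['orientation'],o['contact_force'],o['torque'])
E
```

```text
[ 0.50798645 -0.28063341  0.43496995] [-1.79973244e+02 -1.32902209e-02  7.93967828e+01] [ 0.25759604 -0.48658771 -2.38361903] [-0.24753696  0.09229364  0.03299144]
```

View pics/m11.png

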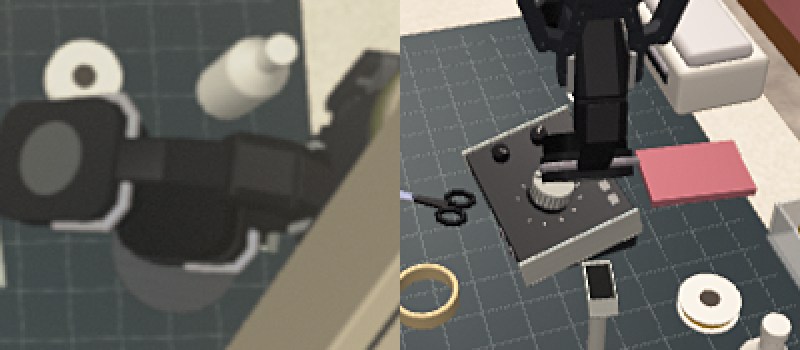

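Request:
jog_arm --increments '[0,0,0,0,0,0,0,0,0,0,0,0,0,0,0,0,0,0.15,0,0,0,0,0,0,0,0.15,0,0,0,0,0,0,0,0.15,0,0,0,0.15,0,0]' --force 20

```text
t: 32.15
ee_pos: [0.5082, -0.234, 0.4356]
orientation: [180.0, -0.1, 79.5]
contact_force: [-1.0, -0.6, -3.2]
width: 0.0408
```

```bash
python3 - <<'E'
from h import *
a=snap('top','t12')['frame'];b=snap('side','s12')['frame']
o=np.hstack([cv2.resize(a[170:310,370:530],(400,350),interpolation=3),cv2.resize(b[180:380,240:440],(400,400),interpolation=3)[:350]])
cv2.imwrite('pics/m12.png',o[:,:,::-1]);o=get_obs();print(o['ee_pos'],o['orientation'],o['contact_force'],o['torque'])
E
```

```text
[ 0.50815361 -0.23544218  0.43562549] [1.79967210e+02 2.33962770e-02 7.94508837e+01] [-0.28054123 -0.30378547 -3.39675975] [-0.25680349  0.03203507 -0.00268205]
```

View pics/m12.png

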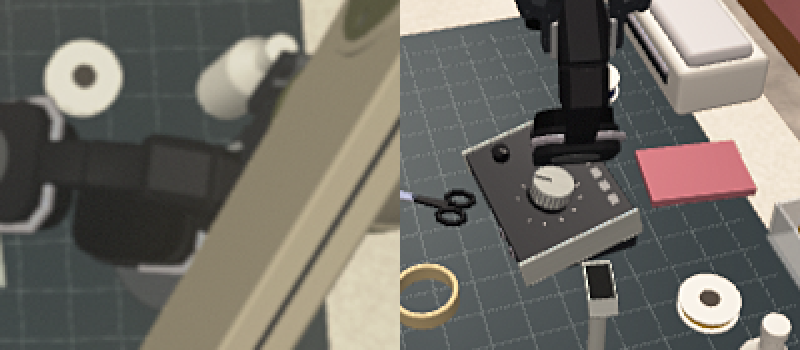

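Request:
jog_arm --increments '[0,0.2,0,0,0,0,0,0,0,0.2,0,0,0,0,0,0,0,0.2,0,0,0,0,0,0,0,0.2,0,0,0,0,0,0,0,0,0,0,0,0,0,0]' --force 20

```text
t: 33.5
ee_pos: [0.5079, -0.2363, 0.4352]
orientation: [-180.0, -0.0, 79.3]
contact_force: [-0.1, 0.9, -2.9]
width: 0.0408
```

```bash
python3 - <<'E'
from h import *
b=snap('side','s13')['frame']
o=cv2.resize(b[150:350,240:440],(600,600),interpolation=3)
cv2.imwrite('pics/m13.png',o[:,:,::-1]);o=get_obs();print(o['ee_pos'],o['orientation'],o['contact_force'],o['torque'])
E
```

```text
[ 0.50792844 -0.23606614  0.43539393] [ 1.79993847e+02 -7.06371872e-03  7.93426579e+01] [-0.85493517  0.29349533 -3.15538006] [-0.12243984 -0.0208483  -0.03127667]
```

View pics/m13.png

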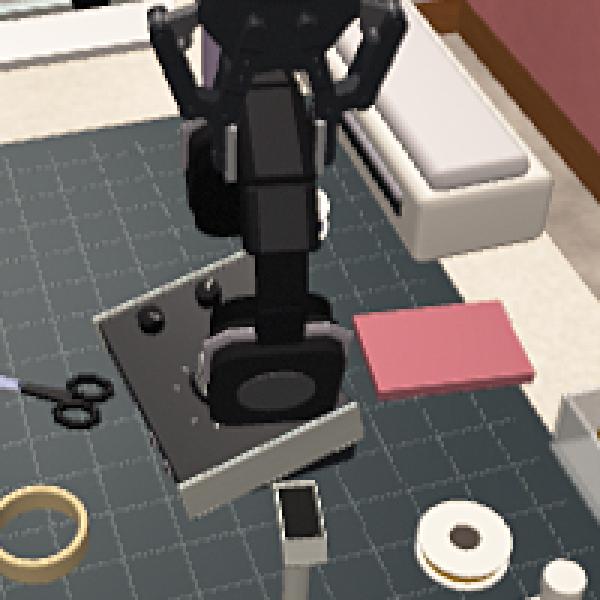

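Request:
jog_arm --increments '[0,0.2,0,0,0,0,0,0,0,0.2,0,0,0,0,0,0,0,0.2,0,0,0,0,0,0,0,0.2,0,0,0,0,0,0,0,0,0,0,0,0,0,0]' --force 20

```text
t: 34.8
ee_pos: [0.5079, -0.2358, 0.4355]
orientation: [180.0, -0.0, 79.3]
contact_force: [0.7, -0.6, -2.6]
width: 0.0409
```

```bash
python3 - <<'E'
from h import *
b=snap('side','s14')['frame'];a=snap('top','t14')['frame']
o=np.hstack([cv2.resize(a[170:310,370:530],(400,350),interpolation=3),cv2.resize(b[160:335,240:440],(400,350),interpolation=3)])
cv2.imwrite('pics/m14.png',o[:,:,::-1]);o=get_obs();print(o['ee_pos'],o['orientation'],o['contact_force'],o['torque'])
E
```

```text
[ 0.5079315  -0.23557247  0.4357618 ] [ 1.79960891e+02 -6.78418820e-03  7.93686276e+01] [-0.38027389 -0.48954496 -3.74120745] [-0.07457028 -0.03247255 -0.03456726]
```

View pics/m14.png

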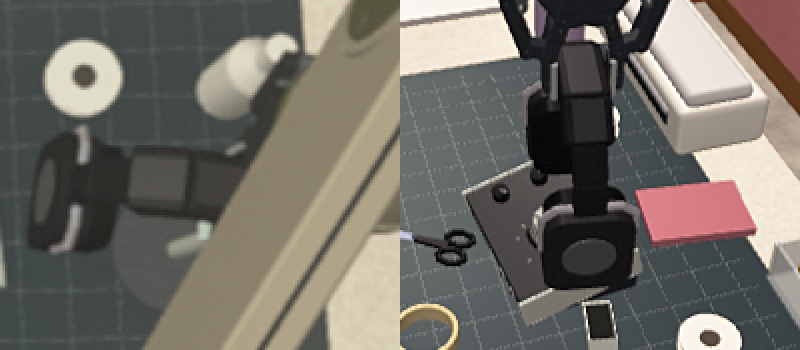

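```bash
python3 - <<'E'
from h import *
s=load('s14');s0=load('side0')
o,d=ray(s0,262.0,218.7); k=(.257-o[1])/d[1]; P=o+k*d; print('cup circle local',P-[.4597,.3507,0])
zc=P[2]
b=s['frame']; cv2.imwrite('pics/m14z.png',cv2.resize(b[160:310,290:370],None,fx=4,fy=4,interpolation=3)[:,:,::-1])
yaw=np.radians(79.37-90); R=lambda th:np.array([[np.cos(yaw),-np.sin(yaw),0],[np.sin(yaw),np.cos(yaw),0],[0,0,1]])@np.array([[1,0,0],[0,np.cos(th),-np.sin(th)],[0,np.sin(th),np.cos(th)]])
piv=np.array([.5079,-.2358,.4357+.0165])  # band middle (local z .173)
for th in(-10,0,5,10,15,20,25):
    r=R(np.radians(th)); f=lambda q:proj(s,piv+r@(np.array(q)-[0,0,.173]))
    print(th,'cup',np.round(f([0,-.0935,zc]),1),'top',np.round(f([0,0,.185]),1),'flat edges',np.round(f([0,.033,.185]),1),np.round(f([0,-.033,.185]),1))
E
```

```text
cup circle local [ 0.00054957 -0.0937      0.05205223]
-10 cup [337.7 290.8] top [330.3 192.9] flat edges [327.8 184.9] [333.1 201.5]
0 cup [335.7 289.5] top [330.5 193.5] flat edges [327.9 182.5] [333.2 205.2]
5 cup [334.6 287.9] top [330.6 193.9] flat edges [328.1 181.5] [333.2 207.1]
10 cup [333.6 285.8] top [330.6 194.3] flat edges [328.2 180.6] [333.2 208.8]
15 cup [332.6 283. ] top [330.7 194.8] flat edges [328.4 179.8] [333.2 210.5]
20 cup [331.6 279.8] top [330.8 195.3] flat edges [328.5 179.2] [333.1 212. ]
25 cup [330.6 276.1] top [330.9 195.8] flat edges [328.7 178.7] [333.1 213.5]
```

View pics/m14z.png

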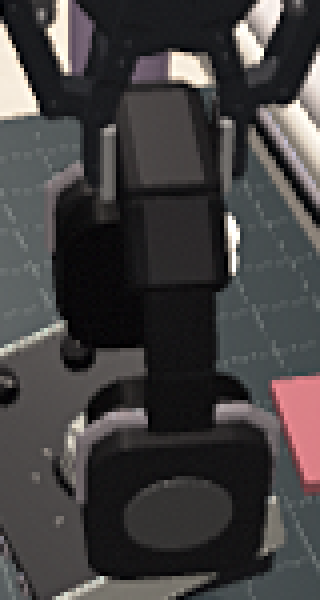

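Request:
jog_arm --increments '[0,-0.01,0,0,0,-0.04,0,0,0,-0.08,0,0,0,-0.12,0,0,0,-0.16,0,0,0,-0.2,0,0,0,-0.235,0,0,0,-0.26,0,0,0,-0.27,0,0,0,-0.27,0,0]' --force 60

```text
t: 36.15
ee_pos: [0.5081, -0.3167, 0.4352]
orientation: [-180.0, -0.0, 79.4]
contact_force: [0.0, 0.1, -3.6]
width: 0.0411
```

```bash
python3 - <<'E'
from h import *
b=snap('side','s15')['frame'];a=snap('top','t15')['frame']
o=np.hstack([cv2.resize(a[190:330,390:550],(400,350),interpolation=3),cv2.resize(b[180:380,240:440],(400,400),interpolation=3)[:350]])
cv2.imwrite('pics/m15.png',o[:,:,::-1]);o=get_obs();print(o['ee_pos'],o['orientation'],o['contact_force'],o['torque'])
E
```

```text
[ 0.50816579 -0.31636965  0.43540009] [ 1.79991984e+02 -5.09582866e-03  7.94211920e+01] [ 0.43642865 -0.5306732  -3.39096661] [-0.07731603 -0.03957949  0.01774417]
```

View pics/m15.png

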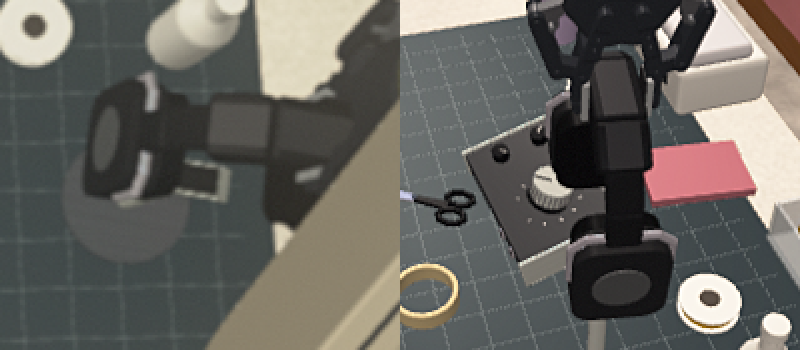

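Request:
jog_arm --increments '[0,0,-0.04,0,0,0,-0.09,0,0,0,-0.14,0,0,0,-0.19,0,0,0,-0.25,0,0,0,-0.31,0,0,0,-0.37,0,0,0,-0.41,0,0,0,-0.44,0,0,0,-0.45,0]'

```text
t: 37.5
ee_pos: [0.508, -0.3166, 0.2998]
orientation: [-180.0, -0.0, 79.4]
contact_force: [-0.1, 0.1, -4.3]
width: 0.0407
```

```bash
python3 - <<'E'
from h import *
b=snap('side','s16')['frame'];a=snap('top','t16')['frame']
o=np.hstack([cv2.resize(a[190:330,390:550],(400,350),interpolation=3),cv2.resize(b[220:420,240:440],(400,400),interpolation=3)[:350]])
cv2.imwrite('pics/m16.png',o[:,:,::-1]);o=get_obs();print(o['ee_pos'],o['orientation'],o['contact_force'],o['torque'])
E
```

```text
[ 0.50810098 -0.31668105  0.30034348] [1.79994430e+02 3.02060146e-03 7.94014296e+01] [ 0.28843288 -0.25636814 -2.82263263] [-0.06663058  0.02191071  0.01370095]
```

View pics/m16.png

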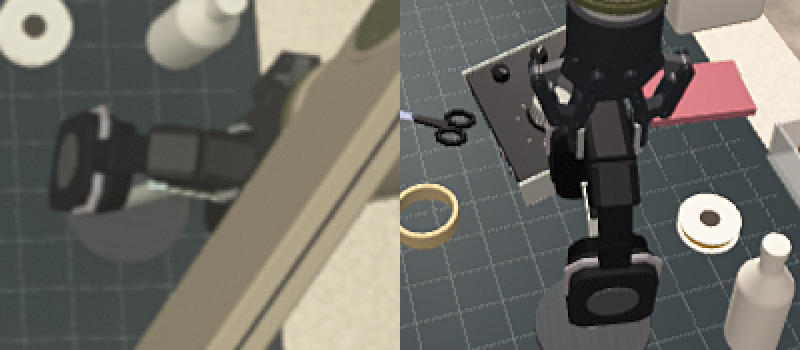

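Request:
jog_arm --increments '[0.002,0.005,-0.03,0,0.002,0.01,-0.06,0,0.002,0.015,-0.1,0,0.002,0.02,-0.14,0,0.002,0.02,-0.17,0,0.002,0.02,-0.2,0,0.002,0.02,-0.22,0,0.002,0.02,-0.235,0,0.002,0.02,-0.245,0,0.002,0.02,-0.25,0]'

```text
t: 38.85
ee_pos: [0.5087, -0.3107, 0.2253]
orientation: [180.0, 0.0, 79.4]
contact_force: [0.1, -0.8, -1.9]
width: 0.041
```

```bash
python3 - <<'E'
from h import *
b=snap('side','s17')['frame'];a=snap('top','t17')['frame']
o=np.hstack([cv2.resize(a[190:330,390:550],(400,350),interpolation=3),cv2.resize(b[220:420,240:440],(400,400),interpolation=3)[50:]])
cv2.imwrite('pics/m17.png',o[:,:,::-1]);o=get_obs();print(o['ee_pos'],o['orientation'],o['contact_force'],o['torque'])
E
```

```text
[ 0.50868019 -0.31066864  0.22527345] [-1.79999956e+02  9.32882110e-05  7.94007547e+01] [-0.1128645   0.19249054 -3.09017967] [-0.10283886  0.00856873 -0.02356259]
```

View pics/m17.png

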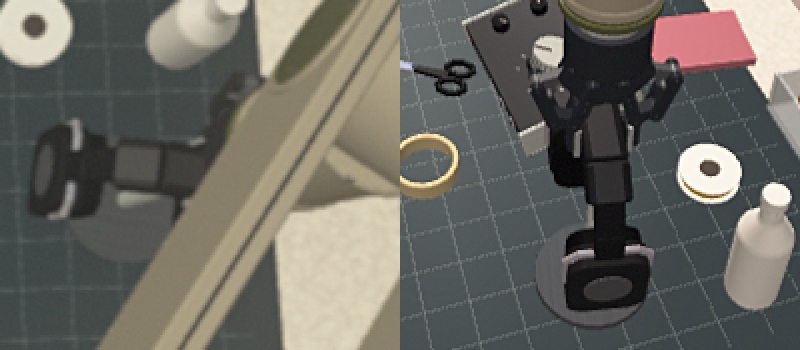

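Request:
jog_arm --increments '[0,0,-0.003,0,0,0,-0.005,0,0,0,-0.008,0,0,0,-0.01,0,0,0,-0.012,0,0,0,-0.014,0,0,0,-0.014,0,0,0,-0.014,0,0,0,-0.014,0,0,0,-0.014,0]' --force 20

```text
t: 40.2
ee_pos: [0.5087, -0.3107, 0.2211]
orientation: [180.0, -0.0, 79.4]
contact_force: [0.6, -0.0, -3.7]
width: 0.041
```

Request:
jog_arm --increments '[0,0,-0.003,0,0,0,-0.006,0,0,0,-0.009,0,0,0,-0.012,0,0,0,-0.015,0,0,0,-0.018,0,0,0,-0.02,0,0,0,-0.02,0,0,0,-0.02,0,0,0,-0.02,0]'

```text
t: 41.45
ee_pos: [0.509, -0.3108, 0.22]
orientation: [179.8, 0.1, 79.4]
contact_force: [-12.3, 9.8, 24.0]
width: 0.0408
```

```bash
python3 - <<'E'
from h import *
s=load('side0')
b=snap('side','s18')['frame']
cv2.imwrite('pics/m18.png',cv2.resize(b[250:400,290:390],None,fx=4,fy=4,interpolation=3)[:,:,::-1]);o=get_obs();print(o['ee_pos'],o['orientation'],o['contact_force'],o['torque'])
yaw=np.radians(-10.6);R=np.array([[np.cos(yaw),-np.sin(yaw),0],[np.sin(yaw),np.cos(yaw),0],[0,0,1]])
for q in([0,0,.185],[0,-.033,.185],[0,-.0935,.052]): 
    p=proj(s,np.array([.5087,-.3107,.22-.161])+R@np.array(q));print(q,(p[0]-290+.5)*4,(p[1]-250+.5)*4)
E
```

```text
[ 0.5089661  -0.31075535  0.21995596] [1.79843824e+02 8.77171539e-02 7.94011814e+01] [-11.20273217   8.84600293  24.06846058] [ 1.13108286  2.21520407 -0.25503851]
[0, 0, 0.185] 203.34032853040344 253.58972462743577
[0, -0.033, 0.185] 214.154158438791 309.91672815431116
[0, -0.0935, 0.052] 221.09014408914413 585.0293571410823
```

View pics/m18.png

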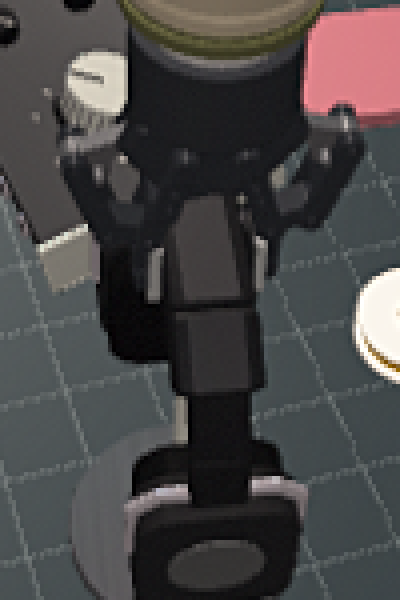

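Request:
jog_arm --increments '[0,0,0.005,0,0,0,0.008,0,0,0,0.008,0,0,0,0.008,0,0,0,0.008,0,0,0,0.008,0,0,0,0.008,0,0,0,0.008,0,0,0,0.008,0,0,0,0.008,0]' --hand 1

```text
t: 42.75
ee_pos: [0.5087, -0.3106, 0.2175]
orientation: [-180.0, -0.0, 79.4]
contact_force: [-0.1, -0.4, -0.5]
width: 0.0857
```

```bash
python3 - <<'E'
from h import *
b=snap('side','s19')['frame']
cv2.imwrite('pics/m19.png',cv2.resize(b[250:400,290:390],None,fx=4,fy=4,interpolation=3)[:,:,::-1]);o=get_obs();print(o['ee_pos'],o['width'],o['contact_force'],o['torque'])
E
```

```text
[ 0.50867332 -0.31067113  0.21750068] 0.085141301340457 [-0.18649102 -0.8583131   0.39322774] [-0.02019405  0.02523631 -0.06234294]
```

View pics/m19.png

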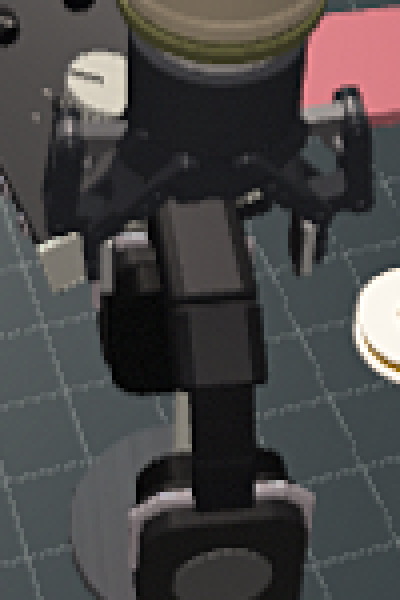

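Request:
jog_arm --increments '[0,0,0.02,0,0,0,0.05,0,0,0,0.09,0,0,0,0.14,0,0,0,0.2,0,0,0,0.27,0,0,0,0.35,0,0,0,0.44,0,0,0,0.54,0,0,0,0.62,0]'

```text
t: 44.05
ee_pos: [0.5087, -0.3107, 0.4063]
orientation: [179.9, 0.1, 79.4]
contact_force: [-0.1, 0.0, 0.3]
width: 0.0855
```

Request:
jog_arm --increments '[-0.05,0.1,0,0,-0.1,0.2,0,0,-0.15,0.3,0,0,-0.2,0.4,0,0,-0.25,0.5,0,0,-0.3,0.6,0,0,-0.3,0.7,0,0,-0.3,0.8,0,0,-0.3,0.9,0,0,-0.3,1,0,0]'

```text
t: 45.3
ee_pos: [0.4185, -0.0097, 0.4049]
orientation: [179.9, -0.0, 79.4]
contact_force: [0.6, -0.3, 0.1]
width: 0.0854
```

```bash
python3 - <<'E'
from h import *
s=snap('side','s20');t=snap('top','t20')
yaw=np.radians(-10.6);R=np.array([[np.cos(yaw),-np.sin(yaw),0],[np.sin(yaw),np.cos(yaw),0],[0,0,1]])
for c,n,u0,v0,w,h,k in((s,'s',290,260,90,150,4),(t,'t',400,210,100,100,4)):
    f=c['frame'][v0:v0+h,u0:u0+w,::-1]
    f=cv2.resize(f,None,fx=k,fy=k,interpolation=3)
    for q in([0,0,.185],[0,-.033,.185],[0,.033,.185],[0,-.0935,.052]):
        p=proj(c,np.array([.5087,-.3105,.22-.161])+R@np.array(q)); cv2.circle(f,(int((p[0]-u0+.5)*k),int((p[1]-v0+.5)*k)),3,(0,0,255),-1)
    cv2.imwrite(f'pics/m20{n}.png',f)
print(get_obs()['ee_pos'])
E
```

```text
[ 0.41853477 -0.00858783  0.40496798]
```

View pics/m20s.png

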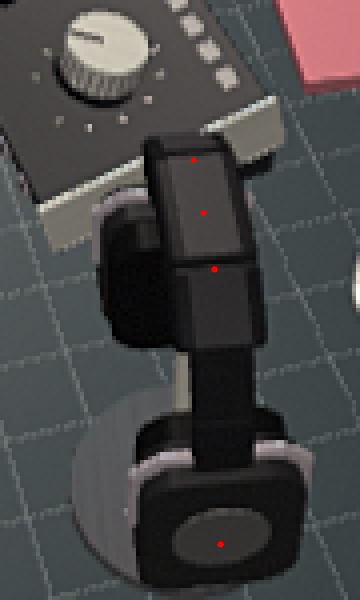

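View pics/m20t.png

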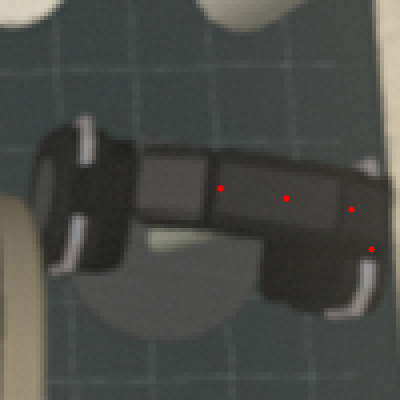

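View pics/s20.png

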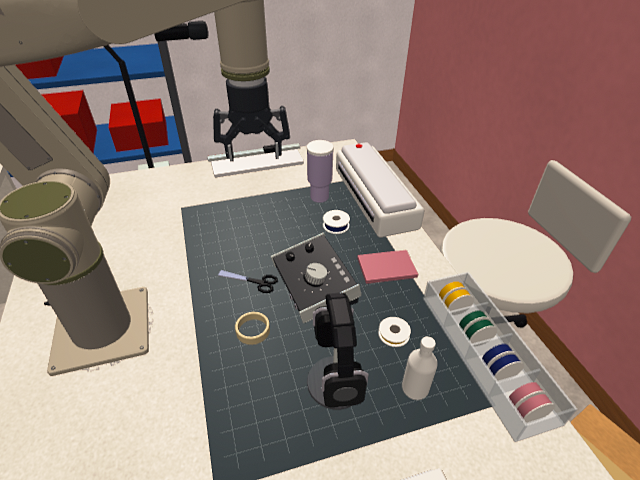

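Request:
jog_arm --increments '[0,0,0,0,0,0,0,0,0,0,0,0,0,0,0,0,0,0,0,0,0,0,0,0,0,0,0,0,0,0,0,0,0,0,0,0,0,0,0,0]'

```text
t: 46.65
ee_pos: [0.4187, -0.0106, 0.4035]
orientation: [180.0, 0.0, 79.4]
contact_force: [0.3, -0.2, 0.7]
width: 0.0854
```

```bash
python3 - <<'E'
from h import *
np.set_printoptions(precision=4,suppress=True)
s=snap('side','s21');t=snap('top','t21');a=load('s20')['frame'].astype(int)
print('headphone diff',np.abs(s['frame'].astype(int)-a)[285:410,300:375].max(), 'knob diff vs s6',np.abs(s['frame'].astype(int)-load('s6')['frame'])[260:285,300:330].max())
d=np.abs(s['frame'].astype(int)-load('side0')['frame']).max(2)[:, :]
n,l,st,ce=cv2.connectedComponentsWithStats((d>60).astype(np.uint8))
print([list(x) for x in st[1:] if x[4]>15 and x[1]>150])
# crown centre by two views: top creases at zoom (212,190),(340,208); side flat centre
tc=((276+.5)/4+399.5,(199)/4+209.5); sc=((204)/4+289.5,(210)/4+259.5)
print(tri(t,tc,s,sc))
E
```

```text
headphone diff 8 knob diff vs s6 4
[[np.int32(237), np.int32(159), np.int32(31), np.int32(48), np.int32(980)], [np.int32(66), np.int32(166), np.int32(46), np.int32(90), np.int32(1704)], [np.int32(71), np.int32(201), np.int32(13), np.int32(20), np.int32(48)], [np.int32(80), np.int32(204), np.int32(10), np.int32(17), np.int32(18)], [np.int32(249), np.int32(204), np.int32(27), np.int32(28), np.int32(488)], [np.int32(35), np.int32(227), np.int32(20), np.int32(4), np.int32(38)], [np.int32(10), np.int32(229), np.int32(41), np.int32(5), np.int32(71)], [np.int32(4), np.int32(260), np.int32(33), np.int32(23), np.int32(379)], [np.int32(314), np.int32(292), np.int32(52), np.int32(115), np.int32(2082)]]
(array([ 0.5097, -0.3067,  0.2414]), np.float64(0.0016074541388269815))
```

```bash
python3 -c "
from h import *
print(ctrl.finish_job())"
```

```text
the job is handed in; nothing more can be done
None
```

I turned the volume knob down to its off stop and hung the headphones on the saddle, one cup on each side of the post. I handed the job in at about 47 s. No verdict is reported.

**Volume knob:**
- Once the knob reached the stop, turning the gripper another 14° did not move it.
- Two pointer readings from the side camera gave −0.5° and 2.4°. A third, cruder reading gave 10°. The pointer also lines up with the first tick in the top view.
- The knob had not moved by the last picture. The small trim knobs look unchanged.
- In the images the knob appears to lean towards the back, not the front as described. My first angle readings assumed a front lean and came out about 17° off. Correcting the lean gave the figures above.

**Headphones:**
- I carried them in too low on the first approach, and a cup hit the saddle. They swung by about 65° in the grip.
- I lifted them clear and shook them back to within about 5° of upright with a light grip. I then came in from higher up.
- In the last check the crown was about 4–5 mm from its ideal position and level to within about 5°. It was still between pictures more than 1 s apart.

**Surroundings:** Comparing the side-camera pictures from start and end shows changes only at the arm, the place where the headphones first stood, and the stand. The bystanders show no movement. The gripper is open and clear of everything.

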